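# Walk a heavy bench supply into its sprung parking bay

## Robot

A 7-joint arm with a two-finger parallel gripper is mounted at the origin on a cart in front of the work surface, level with it; the furniture and walls round the work are solid. World frame = base frame: x ahead of the robot, y to its left, z up, the work surface at z = 0. Lengths are in m, angles in rad, forces in N, time in s.
With the tool pointing down it reaches from about 0.425 to 0.925 m from the base axis. Payload 6.8 kg.
Tool frame: the origin (TCP) lies on the mounting face of the last link; the fingertips stand 173 mm ahead of it and the grasp point (between the pads) lies 155 mm ahead of it; z points along the fingers, y is the line along which they close (so a half turn about z gives the same grasp; the last joint's range is limited). The gripper opens to 85 mm and grips with 20 to 120 N. Pads are 22 mm wide; open, the fingers measure 114 mm over their backs; the gripper's body (76 mm by 85 mm) begins 54 mm behind the grasp point. The pads swing forward as they close: fully open they stand 13 mm farther back than shut.
Start: joints at [1.227, 0.477, 0.022, 1.555, -0.011, 1.109, -0.083], TCP at [0.158, -0.656, 0.405] pointing down, gripper open.
Joint ranges: [-2.96, 2.96], [-0.34, 2.1], [-1.41, 1.46], [0.24, 2.44], [-1.37, 4.51], [0.17, 1.92], [-2.96, 2.96]. Speed limits (rad/s): [2.39, 2.39, 3.14, 3.14, 3.14, 3.14, 3.14].

## Interface

Orientations are given as a rotation vector (axis times angle).
In Python, from bench import r gives the robot as it stands.
- The arm moves only by the tool carry_out, never from a script. Its argument "moves" is a list of rows, each a list of 5 numbers: the shift along the tool's x, y, z in m, then the turn about the tool's z in rad, then the finger opening in m, from 0 to 0.0854. In form: [[dx, dy, dz, roll, claw], ...]. A call has exactly 8 rows; each row is the pose to reach, as a shift and turn from the pose commanded when the call began, along the tool's axes at that moment; what a row does not reach only later rows make up. A row lasts 1/10 s, in which the tool goes at most 50 mm and 8.59 degrees, less where a joint would pass 70% of its speed; a pose out of reach is approached as far as the arm can. A call with a gripper value outside its range is refused whole. The fingers move at their own pace and stop on an object; "force" is the grip in N (left out, the last holds). Time passes only in rows, so rows that repeat a pose let the fingers close, or fill a call up. It gives the time, the measured TCP pose, the force, the opening and the grip force at its end, in the units of the state.
- r.get_obs(): the state, without advancing time (a new reading comes with each control period).
- r.grab_frame(name): name is "side" or "top" or "wrist"; returns the picture (400x640x3 uint8, red, green, blue); there is no depth.
- r.calibration(name): a dict with "fx", "fy", "cx", "cy" (pixels), "rvec" (rotation vector, rad) and "tvec" (3), from world to camera coordinates, as OpenCV has them. Camera axes: x right, y down, z forward; pixel columns grow to the right and rows downward; lengths in m; the calibration is good to about 2 mm. A picture is of the moment at which its call begins: read the wrist's pose just before it. calibration takes no time and is no camera call; for the wrist camera it gives the pose at the moment of the call.
- r.hand_in(): hands the job in; it is judged then, once.
The state is a dict: "clock": time; "joints": joint angles; "qvel": joint speeds; "tau": joint torques, N m; "tcp_pos": TCP position; "orientation": TCP orientation; "contact_force": force on the tool from outside, world axes, zero at the start; "moment": the same for the moment, N m; "grip_width": finger opening in m; "gripper_force": force on a finger pad.
Only numpy, scipy, OpenCV 4.12 (cv2) and the standard library are available. Lean on these libraries where they do the work, as an engineer would, in place of code of your own. Each camera call takes 0.05 s, during which the arm holds its last target. There are 200 camera calls.

## Task

Park the heavy bench power supply in the bay on the worktop: walk it forward, away from you, with short pushes by turns on the two rubber buffers at its near corners, in between the guides and up against the two sprung plungers until it stands straight and presses both of them well in by itself. Feel your way: keep every push below about 20 newtons and do not ram it against the bay, never touch the instrument panel between the buffers, never let it slew more than about 15 degrees from the bay's direction, and leave the things standing beside the bay where they are.

Things in the scene. Friction and masses are not known exactly. Their poses are not given: they have to be found in the camera images.
- supply: the bench power supply: grey flat-bottomed steel case 90 (x) x 178 (y) x 62 (z) mm, about 1.8 kg, standing on the worktop, too wide to grasp. Origin at the centre of its underside; x points forward (away from the robot, into the bay), y to its left, z up. Its near face (-x) has a recessed dark instrument panel and at each end a rubber corner buffer
- supply_nose (a point): middle of the supply's far (leading) face, 45 mm ahead of its centre and 31 mm up. Sliding the supply takes roughly 8 to 13 N in all (weight and friction vary), a bit more than half of that when one buffer alone is pushed; it then turns as well as going forward, about 0.1 rad per 13 mm of buffer travel. A gripper that sags under load presses it down and makes it drag more
- supply_panel: instrument panel (meter, knob, two brass sockets), 128 mm wide, 50 mm tall, between the buffers; its face lies 6 mm further forward than the buffers' push faces, its knob and sockets 1 mm. Must not be touched. Origin at the middle of its lower edge, axes as the supply's
- buffer_left (a point): middle of the near (push) face of the left rubber buffer: 53 mm behind and 77 mm to the left of the supply's centre, 31 mm above the worktop. The buffer is 24 mm wide (y) and 60 mm tall, with an upright face. Push it above the guides, at about 20 to 45 mm height
- buffer_right (a point): the same for the right buffer, 77 mm to the right of the supply's centre
- bay: the parking bay, fixed on the worktop. Origin on the worktop at the middle of its mouth, x points into the bay, y to its left. Two aluminium guides, 16 mm tall, run from x = 0 to 100 mm, inner faces at y = +96 and -96 mm (7 mm clearance each side of the supply); at the mouth they flare outward by 20 degrees, to x = -38, y = 110 mm
- bay_plungers (a point): 42 mm into the bay, 22 mm up. Between 0 and 28 mm beyond it (not measured: the dark 36 mm tall steel bar that carries them is clamped differently each time) are the tips of two round steel plungers, 14 mm thick, at y = +60 and -60 mm. Each gives 6 mm against a spring (0.9 N at first touch, 3.6 N fully in), then is hard. Parked: together they press on the supply with over 4.8 N
- bottle: bystander: small brown bottle with black cap, 39 x 39 x 82 mm, beside the bay; origin at the centre of its underside
- round_tin: bystander: round white tin, 49 mm wide, 20 mm tall, beside the bay; origin at the centre of its underside
- magnifier: bystander: folding loupe, 28 x 69 x 14 mm, lying beside the bay; origin at the centre of its underside

How it is judged:
On the way:
1. the nose of the supply has come between the guides, at least 10 mm past the mouth (x of supply_nose in the frame of bay above 0.01 m and y of supply_nose in the frame of bay between -0.015 and 0.015 m), for 0.1 s.
At the end, for the whole second after the job is handed in: The supply stands flat and still in the bay, its nose between the guides more than 42 mm past the mouth and within 12 mm of the bay's middle line, within 0.035 rad (2 degrees) of the bay's direction, and the bay (its two plungers) presses on it with more than 4.8 N (about 3.5 mm in, each) (x of supply_nose in the frame of bay above 0.042 m and y of supply_nose in the frame of bay between -0.012 and 0.012 m and angle between the x axis of supply and the x axis of bay, either way round below 0.035 rad and contact force between supply and bay above 4.8 N and height (world z) of supply below 0.004 m and angle between supply's own z axis and vertical below 0.03 rad and linear speed of supply below 0.005 m/s); the robot touches nothing.
It fails at once if the supply is rammed or jammed: more than 22 N between it and the bay (contact force between supply and bay above 22 N).
It fails at once if the robot pushes the supply with more than 25 N (contact force between any of the arm, the fingers and supply above 25 N).
It fails at once if the robot presses on the instrument panel (more than 1 N) (contact force between any of the arm, the fingers and supply_panel above 1 N).
It fails at once if the supply slews more than 0.3 rad (17 degrees) from the bay's direction (angle between the x axis of supply and the x axis of bay, either way round above 0.3 rad).
It fails at once if a thing beside the bay is moved more than 15 mm (distance of any of bottle, round_tin, magnifier from where it was at the start of the episode above 0.015 m).
It also fails if it takes over 72 s, if anything falls off the work surface, if the arm or the gripper's body presses on something with over 40 N, if the wrist force passes 120 N, or if a joint passes its speed limit or range.

## Working session

There is one attempt and no reset: what is moved stays moved. The work goes in short steps, Python scripts to look and compute and a tool call to move; the robot and the scene stay as the last step left them, time stands still between calls to the robot, and variables do not carry over. Pictures are saved under pics/ and viewed, at most 10 in all, crops included, and the job is handed in when it is done.

Besides the shell and the picture viewer there is one more tool, called after "Call:" as name(argument=value, ...) on one line, values as JSON. carry_out: Moves the arm, as the interface text tells. Its arguments: {"type":"object","properties":{"moves":{"type":"array","items":{"type":"array","items":{"type":"number"}}},"force":{"type":"number"}},"required":["moves"]}

```bash
mkdir -p pics; ls
python3 - <<'E'
from bench import r
import cv2
o=r.get_obs()
for k,v in o.items(): print(k,v)
for n in("top","side"):
    print(n,r.calibration(n)); cv2.imwrite(f"pics/{n}0.png",r.grab_frame(n)[:,:,::-1])
E
```

```text
pics
clock 0.0
joints [ 1.22689169  0.47782954  0.0223703   1.55644996 -0.01152207  1.10935383
 -0.08310368]
qvel [ 0.00040018 -0.00039906  0.00091523  0.00096894  0.00089582 -0.00141468
  0.00022565]
tau [ 5.30105881e-04 -5.96443534e+01  1.60788048e+00 -2.81197912e+01
  1.23657405e-02  9.39902879e-03 -1.33995735e-05]
tcp_pos [ 0.15762661 -0.65604921  0.40370692]
orientation [-3.11792116e+00 -3.69292895e-01  5.67363017e-04]
contact_force [ 0.61985625 -0.4825544  -0.31117366]
moment [ 0.01459165 -0.04198368  0.04506734]
gripper_force 0.0
grip_width 0.08571507874657489
top {'fx': 436.42409111109265, 'fy': 436.42409111109265, 'cx': 320.03540212292086, 'cy': 202.06884663649788, 'rvec': array([ 2.08799561, -2.14221523,  0.22613587]), 'tvec': array([0.18520956, 0.61097355, 0.91143617])}
side {'fx': 431.6375921939094, 'fy': 431.6375921939094, 'cx': 321.6652183900895, 'cy': 197.17764069320438, 'rvec': array([ 0.32033241, -2.73096274,  1.29435769]), 'tvec': array([0.62541073, 0.00953108, 1.04303415])}
```

View pics/top0.png

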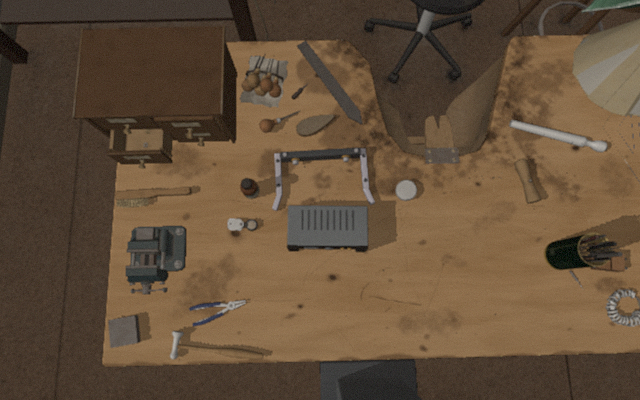

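View pics/side0.png

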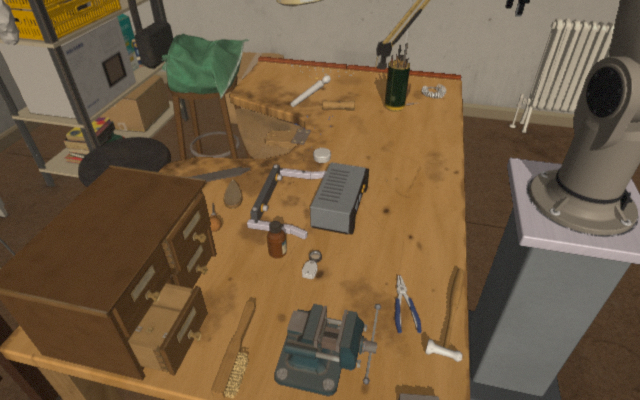

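The top view shows the supply at about (328,228) and the bay mouth at about (325,205), with the plunger bar near row 155. The bottle is at (249,187), the tin at (406,189) and the loupe at (240,225). I'll zoom in on both views.

Run:
```python
import cv2
a=cv2.imread("pics/top0.png")[140:260,225:425]
cv2.imwrite("pics/topc.png",cv2.resize(a,None,fx=4,fy=4,interpolation=cv2.INTER_CUBIC))
a=cv2.imread("pics/side0.png")[145:250,230:380]
cv2.imwrite("pics/sidec.png",cv2.resize(a,None,fx=5,fy=5,interpolation=cv2.INTER_CUBIC))
```

```text
(no output)
```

View pics/topc.png

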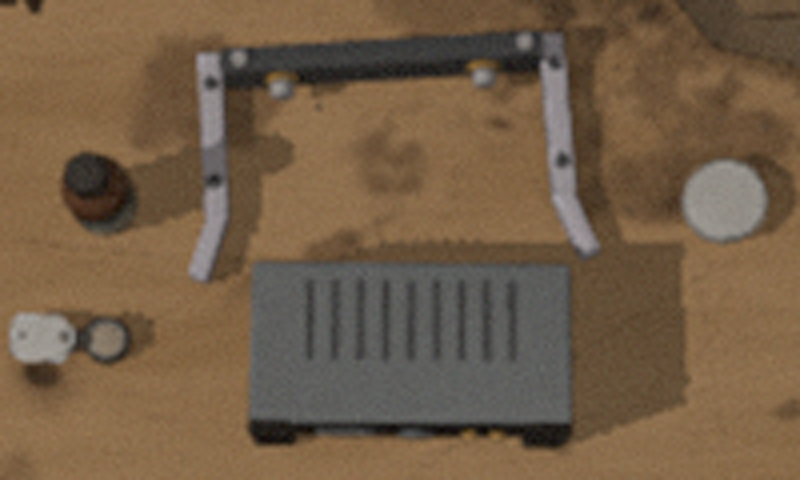

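View pics/sidec.png

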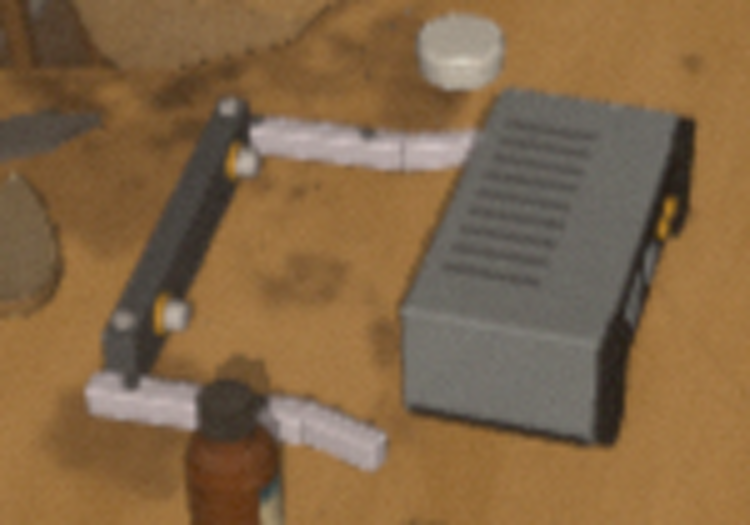

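The top crop shows the case's top corners at (251,263), (569,265), (570,424) and (249,422). The guides bend at about (228,213) and (555,197), with tips near (212,280) and (577,256). The plunger tips are at (280,92) and (484,82). I'll convert these to world positions.

```bash
cat > h.py <<'E'
import numpy as np,cv2
from bench import r
def ray(n,u,v,z,c=None):
    c=c or r.calibration(n); R=cv2.Rodrigues(c['rvec'])[0]
    d=R.T@np.array([(u-c['cx'])/c['fx'],(v-c['cy'])/c['fy'],1]); o=-R.T@c['tvec']
    return o+d*(z-o[2])/d[2]
def tc(p,z): return ray("top",225+(p[0]+.5)/4-.5,140+(p[1]+.5)/4-.5,z)
def sc(p,z): return ray("side",230+(p[0]+.5)/5-.5,145+(p[1]+.5)/5-.5,z)
E
python3 - <<'E'
from h import *
def show(n,f,ps,z):
    for p in ps: print(n,p,f(p,z).round(4))
show("sup",tc,[(251,263),(569,265),(570,424),(249,422)],.062)
show("buf",tc,[(273,442),(546,444)],.0)
show("bend",tc,[(228,213),(555,197)],.016*0.5)
show("tip",tc,[(212,279),(577,256)],.008)
show("back",tc,[(220,90),(541,75)],.016)
show("pl",tc,[(280,92),(484,82)],.022)
show("bystand",tc,[(100,205),(725,200),(70,338)],.01)
show("supS",sc,[(404,310),(505,92),(690,118),(603,342)],.062)
show("plS",sc,[(180,314),(252,163)],.022)
show("tipS",sc,[(385,440)],.016)
show("bendS",sc,[(302,418),(403,140)],.016)
E
```

```text
sup (251, 263) [0.61   0.2425 0.062 ]
sup (569, 265) [0.6044 0.0652 0.062 ]
sup (570, 424) [0.5157 0.0689 0.062 ]
sup (249, 422) [0.5213 0.2446 0.062 ]
buf (273, 442) [0.5161 0.2351 0.    ]
buf (546, 444) [0.5109 0.0763 0.    ]
bend (228, 213) [0.6516 0.2595 0.008 ]
bend (555, 197) [0.6565 0.0651 0.008 ]
tip (212, 279) [0.612  0.2692 0.008 ]
tip (577, 256) [0.6204 0.0538 0.008 ]
back (220, 90) [0.7253 0.263  0.016 ]
back (541, 75) [0.7298 0.0709 0.016 ]
pl (280, 92) [0.7213 0.2269 0.022 ]
pl (484, 82) [0.7245 0.1056 0.022 ]
bystand (100, 205) [0.6579 0.335  0.01  ]
bystand (725, 200) [ 0.6517 -0.0354  0.01  ]
bystand (70, 338) [0.5787 0.3519 0.01  ]
supS (404, 310) [0.6107 0.2397 0.062 ]
supS (505, 92) [0.6039 0.0685 0.062 ]
supS (690, 118) [0.512  0.0694 0.062 ]
supS (603, 342) [0.523  0.2405 0.062 ]
plS (180, 314) [0.7229 0.221  0.022 ]
plS (252, 163) [0.7262 0.1021 0.022 ]
tipS (385, 440) [0.6112 0.2738 0.016 ]
bendS (302, 418) [0.6503 0.2688 0.016 ]
bendS (403, 140) [0.6595 0.0577 0.016 ]
```

Call:
carry_out(moves=[[0.045,-0.035,0,0.1,0],[0.09,-0.07,0,0.206,0],[0.135,-0.105,0,0.206,0],[0.18,-0.14,0,0.206,0],[0.225,-0.172,0,0.206,0],[0.27,-0.206,0,0.206,0],[0.315,-0.24,0,0.206,0],[0.36,-0.274,0,0.206,0]])

```text
clock: 0.9
tcp_pos: [0.4112, -0.3445, 0.4046]
orientation: [-3.141, -0.047, 0.0]
contact_force: [0.2, -0.3, -0.6]
grip_width: -0.0001
gripper_force: 0.0
```

```bash
cat >> h.py <<'E'
from scipy.spatial.transform import Rotation as Ro
B=np.array([.654,.1624]); YB=.03
def bay(p,o=B,y=YB):
    c,s=np.cos(y),np.sin(y); d=np.asarray(p)[:2]-o
    return np.array([c*d[0]+s*d[1],-s*d[0]+c*d[1]])
def tool():
    o=r.get_obs(); R=Ro.from_rotvec(o['orientation']).as_matrix()
    print('t',round(o['clock'],2),'tcp',o['tcp_pos'].round(4),'bay',bay(o['tcp_pos']).round(4),'toolx yaw',np.arctan2(R[1,0],R[0,0]).round(4),'zax',R[:,2].round(3),'F',o['contact_force'].round(1))
    return o,R
E
python3 - <<'E'
from h import *
o,R=tool()
for w in[(.462,.0,.25),(.470,.076,.198)]: print((R.T@(np.array(w)-o['tcp_pos'])).round(4))
for p in[(.5124,.2337),(.5074,.0798),(.5629,.155)]:print(bay(p).round(4))
E
```

```text
t 0.9 tcp [ 0.4112 -0.3445  0.4046] bay [-0.2579 -0.4993] toolx yaw 0.0297 zax [-0.  0. -1.] F [ 0.2 -0.3 -0.6]
[ 0.0611 -0.3428  0.1546]
[ 0.0713 -0.4185  0.2066]
[-0.1394  0.0755]
[-0.149  -0.0782]
[-0.0913 -0.0047]
```

Call:
carry_out(moves=[[0.01,-0.048,0.0,0,0],[0.02,-0.095,0.01,0,0],[0.03,-0.142,0.02,0,0],[0.04,-0.188,0.04,0,0],[0.05,-0.23,0.06,0,0],[0.06,-0.27,0.08,0,0],[0.064,-0.31,0.1,0,0],[0.068,-0.35,0.12,0,0]])

```text
clock: 1.7
tcp_pos: [0.4678, 0.0071, 0.2839]
orientation: [-3.141, -0.046, -0.0]
contact_force: [0.3, 0.4, -0.4]
grip_width: -0.0004
gripper_force: 0.0
```

Call:
carry_out(moves=[[0.0,-0.03,0.03,0,0],[0.0,-0.06,0.06,0,0],[0.0,-0.063,0.08,0,0],[0,-0.063,0.08,0,0],[0,-0.063,0.08,0,0],[0,-0.063,0.08,0,0],[0,-0.063,0.08,0,0],[0,-0.063,0.08,0,0]])

```text
clock: 2.5
tcp_pos: [0.4665, 0.0679, 0.2056]
orientation: [-3.141, -0.045, -0.003]
contact_force: [-0.1, 0.4, -0.6]
grip_width: 0.0001
gripper_force: 0.0
```

Run:
```python
from h import *
o,R=tool()
a=r.grab_frame("top")[140:300,225:425,::-1]
cv2.imwrite("pics/t2.png",cv2.resize(a,None,fx=3.7,fy=3.7,interpolation=cv2.INTER_CUBIC))
a=r.grab_frame("side")[145:250,230:400,::-1]
cv2.imwrite("pics/s2.png",cv2.resize(a,None,fx=4.5,fy=4.5,interpolation=cv2.INTER_CUBIC))
```

```text
t 2.5 tcp [0.4665 0.0679 0.2056] bay [-0.1903 -0.0888] toolx yaw 0.0284 zax [ 0.002  0.    -1.   ] F [-0.1  0.4 -0.6]
```

View pics/s2.png

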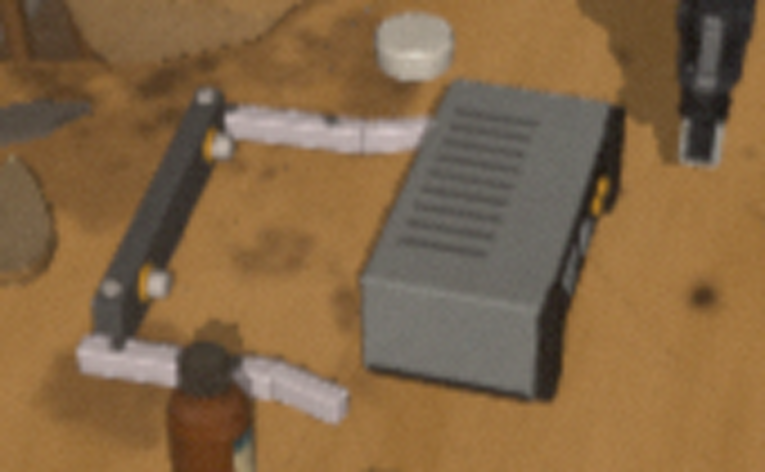

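The side picture shows the closed fingertip at (700,160), well clear behind the right buffer. The gap is about 30 mm, as computed, so I'll make a gentle first push.

Call:
carry_out(moves=[[0.01,-0.007,0.008,0,0],[0.018,-0.007,0.008,0,0],[0.022,-0.007,0.008,0,0],[0.025,-0.007,0.008,0,0],[0.028,-0.007,0.008,0,0],[0.031,-0.007,0.008,0,0],[0.034,-0.007,0.008,0,0],[0.037,-0.007,0.008,0,0]])

```text
clock: 3.4
tcp_pos: [0.4998, 0.0761, 0.1959]
orientation: [3.138, 0.047, -0.014]
contact_force: [-12.3, -3.4, 8.4]
grip_width: 0.0002
gripper_force: 5.9
```

Call:
carry_out(moves=[[0.002,0,0,0,0],[0.004,0,0,0,0],[0.006,0,0,0,0],[0.006,0,0,0,0],[0.006,0,0,0,0],[0.006,0,0,0,0],[0.006,0,0,0,0],[0.006,0,0,0,0]])

```text
clock: 4.2
tcp_pos: [0.5049, 0.0749, 0.1957]
orientation: [3.136, 0.045, -0.017]
contact_force: [-14.7, -4.6, 10.8]
grip_width: -0.0
gripper_force: 7.1
```

Run:
```python
from h import *
o,R=tool()
```

```text
t 4.2 tcp [0.5049 0.0749 0.1957] bay [-0.1517 -0.083 ] toolx yaw 0.0285 zax [-0.011 -0.005 -1.   ] F [-14.7  -4.6  10.8]
```

Call:
carry_out(moves=[[0.0,0,-0.003,0,0],[0.002,0,-0.004,0,0],[0.004,0,-0.004,0,0],[0.006,0,-0.004,0,0],[0.008,0,-0.004,0,0],[0.009,0,-0.004,0,0],[0.009,0,-0.004,0,0],[0.009,0,-0.004,0,0]])

```text
clock: 5.0
tcp_pos: [0.5142, 0.0748, 0.1995]
orientation: [3.136, 0.044, -0.017]
contact_force: [-11.7, -6.6, 6.9]
grip_width: -0.0003
gripper_force: 6.1
```

```bash
cat >> h.py <<'E'
def warp(z=.062,mm=.5):
    """metric top view in the bay frame: rows bay x from +.12 down, cols bay y from +.15 down"""
    c=r.calibration("top"); im=r.grab_frame("top"); R=cv2.Rodrigues(c['rvec'])[0]
    K=np.array([[c['fx'],0,c['cx']],[0,c['fy'],c['cy']],[0,0,1]])
    cb,sb=np.cos(YB),np.sin(YB); k=mm/1000
    # pixel (u,v)-> bay x=.12-k v, y=.15-k u -> world
    A=np.array([[sb*k,-cb*k,B[0]+cb*.12-sb*.15],[-cb*k,-sb*k,B[1]+sb*.12+cb*.15],[0,0,z],[0,0,1]],float)
    H=K@np.c_[R,c['tvec']]@A
    return cv2.warpPerspective(im,H,(600,640),flags=cv2.INTER_LINEAR|cv2.WARP_INVERSE_MAP)
def supply(x0,y0=0.,save=None):
    """x0,y0: rough bay position of the supply's centre; returns nose, yaw in the bay frame"""
    w=warp(); hsv=cv2.cvtColor(w,cv2.COLOR_RGB2HSV); g=cv2.medianBlur(((hsv[...,1]<70)*255).astype(np.uint8),5)
    if save: cv2.imwrite(save,w[:,:,::-1])
    F=[]
    for y in np.arange(-.07,.0701,.002):
        u=int((.15-(y0+y))/.0005); v=int((.12-x0)/.0005)-40
        while v>0 and g[v,u]: v-=1
        F.append((y0+y,.12-.0005*(v+.5)))
    F=np.array(F); m=np.ones(len(F),bool)
    for _ in range(6):
        p=np.polyfit(F[m,0],F[m,1],1); e=abs(np.polyval(p,F[:,0])-F[:,1]); m=e<max(.001,1.5*np.median(e))
    S=[]
    for x in np.arange(-.02,.0301,.002):
        v=int((.12-(x0+x))/.0005); e=[]
        for d in(-1,1):
            u=int((.15-y0)/.0005)+d*150
            while 0<u<599 and g[v,u]: u+=d
            e.append(.15-.0005*(u-.5*d))
        S.append((x0+x,e[0],e[1]))
    S=np.array(S); ymid=np.median((S[:,1]+S[:,2])/2); yaw=-np.arctan(p[0])
    yn=ymid+np.tan(yaw)*(.045); xn=np.polyval(p,yn)
    print('nose',round(xn,4),round(yn,4),'yaw',round(yaw,4),'inl',m.sum(),'width',np.median(S[:,1]-S[:,2]).round(4),'sides',np.median(S[:,1:],0).round(4))
    cx,cy=xn-.045*np.cos(yaw),yn-.045*np.sin(yaw)
    for n,s in(('L',1),('R',-1)):
        print('  buf',n,np.round([cx-.053*np.cos(yaw)-s*.077*np.sin(yaw),cy-.053*np.sin(yaw)+s*.077*np.cos(yaw)],4))
E
python3 - <<'E'
from h import *
tool(); supply(-.085,-.005,'pics/w3.png')
E
```

```text
t 5.0 tcp [0.5142 0.0748 0.1995] bay [-0.1423 -0.0834] toolx yaw 0.0283 zax [-0.011 -0.005 -1.   ] F [-11.7  -6.6   6.9]
nose -0.0371 -0.0317 yaw 0.0309 inl 71 width 0.2322 sides [ 0.083  -0.1493]
  buf L [-0.1374  0.0422]
  buf R [-0.1327 -0.1117]
```

View pics/w3.png

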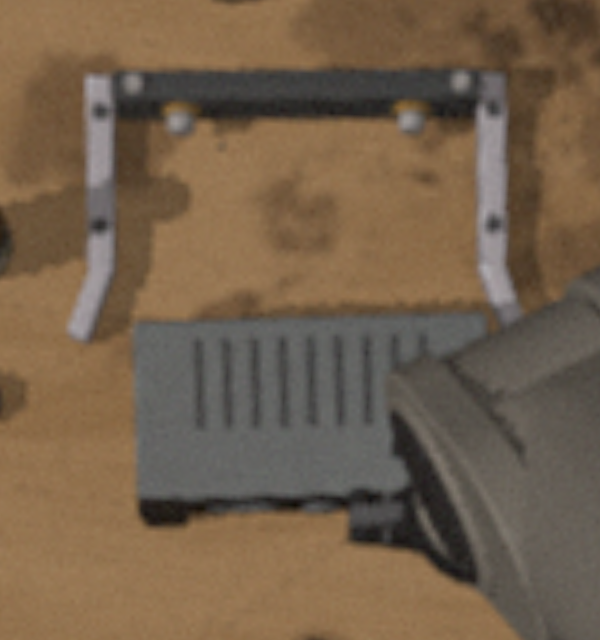

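The rectified view has the bay axis-aligned, with the arm hiding the right-hand side. The supply's front edge gives a yaw of +0.031 and the left edge is at y=0.083, so its centre is at y≈-0.006. That agrees with the tool position, so I'll continue alternating.

Call:
carry_out(moves=[[0.003,0,-0.003,0,0],[0.006,0,-0.003,0,0],[0.008,0,-0.003,0,0],[-0.012,0,-0.003,0,0],[-0.015,-0.045,-0.002,0,0],[-0.015,-0.09,-0.001,0,0],[-0.015,-0.135,-0.001,0,0],[-0.015,-0.157,-0.001,0,0]])

```text
clock: 5.85
tcp_pos: [0.4974, 0.2383, 0.2022]
orientation: [-3.138, -0.054, -0.001]
contact_force: [0.3, 0.3, 0.9]
grip_width: 0.0003
gripper_force: 0.0
```

Call:
carry_out(moves=[[0.003,0,0,0,0],[0.006,0,0,0,0],[0.009,0,-0.001,0,0],[0.012,0,-0.002,0,0],[0.015,0,-0.003,0,0],[0.018,0,-0.003,0,0],[0.021,0,-0.003,0,0],[0.021,0,-0.003,0,0]])

```text
clock: 6.65
tcp_pos: [0.518, 0.2332, 0.2039]
orientation: [3.141, 0.045, -0.006]
contact_force: [-5.4, 2.7, 0.1]
grip_width: 0.0
gripper_force: 2.6
```

Run:
```python
from h import *
tool(); supply(-.075,-.005)
```

```text
t 6.65 tcp [0.518  0.2332 0.2039] bay [-0.1339  0.0749] toolx yaw 0.0288 zax [-0.004 -0.001 -1.   ] F [-5.4  2.7  0.1]
nose -0.0261 0.0273 yaw 0.0072 inl 65 width 0.2455 sides [ 0.1498 -0.0958]
  buf L [-0.1247  0.1036]
  buf R [-0.1236 -0.0504]
```

Call:
carry_out(moves=[[-0.014,0,0.001,0,0],[-0.018,0.045,0.002,0,0],[-0.018,0.09,0.002,0,0],[-0.018,0.135,0.002,0,0],[-0.018,0.161,0.002,0,0],[-0.012,0.161,0.002,0,0],[-0.006,0.161,0.002,0,0],[-0.003,0.161,0.002,0,0]])

```text
clock: 7.5
tcp_pos: [0.5219, 0.0735, 0.2029]
orientation: [-3.141, -0.047, -0.002]
contact_force: [-0.1, 0.4, 0.4]
grip_width: 0.0002
gripper_force: 0.0
```

Call:
carry_out(moves=[[0.003,0,-0.001,0,0],[0.006,0,-0.002,0,0],[0.009,0,-0.003,0,0],[0.012,0,-0.004,0,0],[0.015,0,-0.004,0,0],[0.018,0,-0.004,0,0],[0.018,0,-0.004,0,0],[0.018,0,-0.004,0,0]])

```text
clock: 8.3
tcp_pos: [0.5366, 0.0725, 0.2055]
orientation: [3.137, 0.047, -0.012]
contact_force: [-7.1, -6.0, 0.6]
grip_width: -0.0001
gripper_force: 4.0
```

```bash
python3 - <<'E'
s=open('h.py').read()
a=s.index("    S=np.array(S); ymid"); b=s.index("    cx,cy=xn")
s=s[:a]+'''    S=np.array(S); yaw=-np.arctan(p[0]); hw=.089/np.cos(yaw); c=[]
    for k,sg in((1,-1),(2,1)):
        q=S[:,k]+sg*hw+np.tan(yaw)*(np.polyval(p,0)-S[:,0])   # nose y seen from this edge
        c.append((np.std(q),np.median(q)))
    print('  nose y from L,R edge (std,y):',np.round(c,4).tolist())
    c=[(s,y) for s,y in c if abs(y-y0)<.02] or c; yn=min(c)[1]; xn=np.polyval(p,yn)
    print('nose',round(xn,4),round(yn,4),'yaw',round(yaw,4),'inl',m.sum())
'''+s[b:]
open('h.py','w').write(s)
E
python3 - <<'E'
from h import *
tool(); supply(-.064,-.005)
E
```

```text
t 8.3 tcp [0.5366 0.0725 0.2055] bay [-0.1201 -0.0863] toolx yaw 0.0299 zax [-0.007 -0.004 -1.   ] F [-7.1 -6.   0.6]
  nose y from L,R edge (std,y): [[0.0003, -0.0041], [0.0013, -0.0565]]
nose -0.0198 -0.0041 yaw 0.0871 inl 71
  buf L [-0.1241  0.0641]
  buf R [-0.1107 -0.0894]
```

Call:
carry_out(moves=[[-0.025,0,0.001,0,0],[-0.031,-0.045,0.002,0,0],[-0.031,-0.09,0.002,0,0],[-0.031,-0.135,0.002,0,0],[-0.031,-0.154,0.002,0,0],[-0.026,-0.154,0.002,0,0],[-0.022,-0.154,0.002,0,0],[-0.019,-0.154,0.002,0,0]])

```text
clock: 9.15
tcp_pos: [0.5162, 0.2258, 0.2046]
orientation: [3.14, 0.044, 0.0]
contact_force: [0.0, -1.2, 0.7]
grip_width: 0.0002
gripper_force: 0.0
```

Call:
carry_out(moves=[[0.003,0,-0.001,0,0],[0.006,0,-0.002,0,0],[0.009,0,-0.002,0,0],[0.012,0,-0.003,0,0],[0.015,0,-0.003,0,0],[0.015,0,-0.003,0,0],[0.015,0,-0.003,0,0],[0.015,0,-0.003,0,0]])

```text
clock: 9.95
tcp_pos: [0.5292, 0.2274, 0.2071]
orientation: [3.141, 0.047, -0.005]
contact_force: [-4.4, 2.8, -3.0]
grip_width: -0.0001
gripper_force: 2.1
```

Run:
```python
from h import *
tool(); supply(-.058,-.005)
```

```text
t 9.95 tcp [0.5292 0.2274 0.2071] bay [-0.1228  0.0687] toolx yaw 0.0298 zax [-0.003 -0.    -1.   ] F [-4.4  2.8 -3. ]
  nose y from L,R edge (std,y): [[0.0033, 0.0617], [0.0067, -0.0061]]
nose -0.0136 -0.0061 yaw 0.0239 inl 57
  buf L [-0.1134  0.0685]
  buf R [-0.1098 -0.0854]
```

Call:
carry_out(moves=[[-0.014,0,0.003,0,0],[-0.017,0.045,0.004,0,0],[-0.017,0.09,0.004,0,0],[-0.017,0.135,0.004,0,0],[-0.017,0.156,0.004,0,0],[-0.01,0.156,0.004,0,0],[-0.004,0.156,0.004,0,0],[0.0,0.156,0.004,0,0]])

```text
clock: 10.8
tcp_pos: [0.536, 0.0727, 0.2041]
orientation: [-3.14, -0.048, -0.002]
contact_force: [-0.1, 0.0, 1.4]
grip_width: 0.0003
gripper_force: 0.0
```

Call:
carry_out(moves=[[0.003,0,-0.001,0,0],[0.006,0,-0.002,0,0],[0.009,0,-0.003,0,0],[0.012,0,-0.004,0,0],[0.015,0,-0.004,0,0],[0.017,0,-0.004,0,0],[0.017,0,-0.004,0,0],[0.017,0,-0.004,0,0]])

```text
clock: 11.6
tcp_pos: [0.5497, 0.0715, 0.2063]
orientation: [3.138, 0.048, -0.012]
contact_force: [-7.5, -4.7, 0.2]
grip_width: 0.0002
gripper_force: 3.5
```

Run:
```python
from h import *
tool(); supply(-.052,-.005)
```

```text
t 11.6 tcp [0.5497 0.0715 0.2063] bay [-0.107  -0.0877] toolx yaw 0.0306 zax [-0.007 -0.003 -1.   ] F [-7.5 -4.7  0.2]
  nose y from L,R edge (std,y): [[0.0003, -0.0034], [0.0015, -0.0558]]
nose -0.0083 -0.0034 yaw 0.1025 inl 69
  buf L [-0.1136  0.0632]
  buf R [-0.0979 -0.09  ]
```

Call:
carry_out(moves=[[-0.03,0,0.001,0,0],[-0.036,-0.045,0.002,0,0],[-0.036,-0.09,0.002,0,0],[-0.036,-0.135,0.002,0,0],[-0.036,-0.154,0.002,0,0],[-0.03,-0.154,0.002,0,0],[-0.025,-0.154,0.002,0,0],[-0.021,-0.154,0.002,0,0]])

```text
clock: 12.45
tcp_pos: [0.5272, 0.2243, 0.2055]
orientation: [3.14, 0.045, 0.0]
contact_force: [0.5, -0.6, -0.2]
grip_width: 0.0001
gripper_force: 0.0
```

Call:
carry_out(moves=[[0.003,0,-0.001,0,0],[0.006,0,-0.001,0,0],[0.009,0,-0.002,0,0],[0.012,0,-0.002,0,0],[0.014,0,-0.002,0,0],[0.014,0,-0.002,0,0],[0.014,0,-0.002,0,0],[0.014,0,-0.002,0,0]])

```text
clock: 13.25
tcp_pos: [0.5389, 0.2259, 0.2069]
orientation: [-3.141, -0.047, 0.006]
contact_force: [-5.3, 3.0, -2.1]
grip_width: -0.0002
gripper_force: 2.6
```

Run:
```python
from h import *
tool(); supply(-.048,-.005)
```

```text
t 13.25 tcp [0.5389 0.2259 0.2069] bay [-0.1132  0.0669] toolx yaw 0.0299 zax [-0.004 -0.    -1.   ] F [-5.3  3.  -2.1]
  nose y from L,R edge (std,y): [[0.0024, 0.0623], [0.0066, -0.0062]]
nose -0.0021 -0.0062 yaw 0.0392 inl 52
  buf L [-0.103   0.0669]
  buf R [-0.097 -0.087]
```

Call:
carry_out(moves=[[-0.014,0,0.003,0,0],[-0.017,0.045,0.003,0,0],[-0.017,0.09,0.003,0,0],[-0.017,0.135,0.003,0,0],[-0.017,0.159,0.003,0,0],[-0.008,0.159,0.003,0,0],[-0.002,0.159,0.003,0,0],[0.002,0.159,0.003,0,0]])

```text
clock: 14.1
tcp_pos: [0.5481, 0.0678, 0.205]
orientation: [-3.14, -0.048, -0.002]
contact_force: [-0.7, 0.5, 0.6]
grip_width: 0.0002
gripper_force: 0.0
```

Call:
carry_out(moves=[[0.003,0,-0.001,0,0],[0.006,-0.001,-0.002,0,0],[0.009,-0.003,-0.003,0,0],[0.012,-0.005,-0.004,0,0],[0.014,-0.007,-0.004,0,0],[0.016,-0.008,-0.004,0,0],[0.017,-0.008,-0.004,0,0],[0.017,-0.008,-0.004,0,0]])

```text
clock: 14.9
tcp_pos: [0.5615, 0.074, 0.2072]
orientation: [3.137, 0.046, -0.012]
contact_force: [-6.6, -6.1, 0.6]
grip_width: -0.0002
gripper_force: 3.8
```

Run:
```python
from h import *
tool(); supply(-.043,-.005)
```

```text
t 14.9 tcp [0.5615 0.074  0.2072] bay [-0.0951 -0.0856] toolx yaw 0.0295 zax [-0.008 -0.004 -1.   ] F [-6.6 -6.1  0.6]
  nose y from L,R edge (std,y): [[0.0003, -0.0011], [0.0017, -0.055]]
nose 0.0029 -0.0011 yaw 0.1138 inl 62
  buf L [-0.1033  0.0643]
  buf R [-0.0858 -0.0887]
```

Call:
carry_out(moves=[[-0.03,0,0.001,0,0],[-0.035,-0.045,0.002,0,0],[-0.035,-0.09,0.002,0,0],[-0.035,-0.135,0.002,0,0],[-0.035,-0.149,0.002,0,0],[-0.029,-0.149,0.002,0,0],[-0.024,-0.149,0.002,0,0],[-0.021,-0.149,0.002,0,0]])

```text
clock: 15.75
tcp_pos: [0.539, 0.2221, 0.2065]
orientation: [3.14, 0.043, -0.002]
contact_force: [-7.7, 0.3, 5.4]
grip_width: -0.0002
gripper_force: 4.0
```

Call:
carry_out(moves=[[0.003,0,-0.001,0,0],[0.006,-0.003,-0.001,0,0],[0.008,-0.005,-0.002,0,0],[0.01,-0.007,-0.002,0,0],[0.012,-0.009,-0.002,0,0],[0.013,-0.01,-0.002,0,0],[0.013,-0.01,-0.002,0,0],[0.013,-0.01,-0.002,0,0]])

```text
clock: 16.55
tcp_pos: [0.5512, 0.2341, 0.2086]
orientation: [3.141, 0.047, -0.0]
contact_force: [-3.9, -2.1, -2.6]
grip_width: -0.0
gripper_force: 1.8
```

Run:
```python
from h import *
tool(); supply(-.038,-.005)
```

```text
t 16.55 tcp [0.5512 0.2341 0.2086] bay [-0.1006  0.0747] toolx yaw 0.0296 zax [-0. -0. -1.] F [-3.9 -2.1 -2.6]
  nose y from L,R edge (std,y): [[0.0001, 0.0611], [0.0071, -0.0028]]
nose 0.0085 -0.0028 yaw 0.0088 inl 55
  buf L [-0.0902  0.0733]
  buf R [-0.0889 -0.0806]
```

Call:
carry_out(moves=[[-0.014,0,0.003,0,0],[-0.017,0.045,0.004,0,0],[-0.017,0.09,0.004,0,0],[-0.017,0.135,0.004,0,0],[-0.017,0.16,0.004,0,0],[-0.011,0.16,0.004,0,0],[-0.006,0.16,0.004,0,0],[-0.002,0.16,0.004,0,0]])

```text
clock: 17.4
tcp_pos: [0.5553, 0.076, 0.2055]
orientation: [-3.139, -0.05, -0.005]
contact_force: [1.1, 0.1, 0.3]
grip_width: 0.0
gripper_force: 0.0
```

Call:
carry_out(moves=[[0.003,0,-0.001,0,0],[0.006,-0.001,-0.002,0,0],[0.009,-0.002,-0.003,0,0],[0.012,-0.003,-0.004,0,0],[0.014,-0.004,-0.004,0,0],[0.015,-0.004,-0.004,0,0],[0.015,-0.004,-0.004,0,0],[0.015,-0.004,-0.004,0,0]])

```text
clock: 18.2
tcp_pos: [0.5666, 0.0775, 0.2073]
orientation: [3.138, 0.047, -0.011]
contact_force: [-6.5, -4.7, 0.5]
grip_width: 0.0003
gripper_force: 3.4
```

Run:
```python
from h import *
tool(); supply(-.033,-.003)
```

```text
t 18.2 tcp [0.5666 0.0775 0.2073] bay [-0.0899 -0.0822] toolx yaw 0.0299 zax [-0.007 -0.004 -1.   ] F [-6.5 -4.7  0.5]
  nose y from L,R edge (std,y): [[0.0002, 0.0003], [0.0011, -0.0572]]
nose 0.0116 0.0003 yaw 0.0715 inl 57
  buf L [-0.0917  0.0701]
  buf R [-0.0807 -0.0836]
```

Call:
carry_out(moves=[[-0.025,0,0.001,0,0],[-0.03,-0.045,0.002,0,0],[-0.03,-0.09,0.002,0,0],[-0.03,-0.135,0.002,0,0],[-0.03,-0.151,0.002,0,0],[-0.025,-0.151,0.002,0,0],[-0.02,-0.151,0.002,0,0],[-0.016,-0.151,0.002,0,0]])

```text
clock: 19.05
tcp_pos: [0.5494, 0.227, 0.2065]
orientation: [3.14, 0.043, 0.0]
contact_force: [0.9, -0.7, -0.1]
grip_width: -0.0002
gripper_force: 0.0
```

Call:
carry_out(moves=[[0.003,0,-0.001,0,0],[0.006,-0.001,-0.001,0,0],[0.009,-0.003,-0.002,0,0],[0.011,-0.004,-0.002,0,0],[0.013,-0.005,-0.002,0,0],[0.014,-0.006,-0.002,0,0],[0.014,-0.006,-0.002,0,0],[0.014,-0.006,-0.002,0,0]])

```text
clock: 19.85
tcp_pos: [0.5621, 0.2354, 0.2086]
orientation: [3.141, 0.047, -0.0]
contact_force: [-4.4, -1.1, -3.5]
grip_width: -0.0002
gripper_force: 2.0
```

Run:
```python
from h import *
tool(); supply(-.028,-.003)
```

```text
t 19.85 tcp [0.5621 0.2354 0.2086] bay [-0.0897  0.0757] toolx yaw 0.0297 zax [-0. -0. -1.] F [-4.4 -1.1 -3.5]
  nose y from L,R edge (std,y): [[0.0005, 0.0595], [0.0074, -0.0149]]
nose 0.0165 -0.0149 yaw -0.0305 inl 52
  buf L [-0.0792  0.065 ]
  buf R [-0.0839 -0.0889]
```

Call:
carry_out(moves=[[-0.014,0,0.003,0,0],[-0.018,0.045,0.004,0,0],[-0.018,0.09,0.004,0,0],[-0.018,0.135,0.004,0,0],[-0.018,0.159,0.004,0,0],[-0.014,0.159,0.004,0,0],[-0.01,0.159,0.004,0,0],[-0.006,0.159,0.004,0,0]])

```text
clock: 20.7
tcp_pos: [0.5621, 0.078, 0.2055]
orientation: [-3.14, -0.05, -0.005]
contact_force: [-1.0, -0.1, -0.1]
grip_width: 0.0
gripper_force: 0.4
```

Call:
carry_out(moves=[[0.003,0,-0.001,0,0],[0.006,-0.001,-0.002,0,0],[0.009,-0.002,-0.003,0,0],[0.012,-0.003,-0.004,0,0],[0.015,-0.003,-0.004,0,0],[0.018,-0.003,-0.004,0,0],[0.018,-0.003,-0.004,0,0],[0.018,-0.003,-0.004,0,0]])

```text
clock: 21.5
tcp_pos: [0.5773, 0.0795, 0.2075]
orientation: [3.138, 0.048, -0.009]
contact_force: [-5.6, -4.7, -1.2]
grip_width: -0.0003
gripper_force: 2.7
```

Run:
```python
from h import *
tool(); supply(-.023,-.001)
```

```text
t 21.5 tcp [0.5773 0.0795 0.2075] bay [-0.0792 -0.0805] toolx yaw 0.0307 zax [-0.005 -0.003 -1.   ] F [-5.6 -4.7 -1.2]
  nose y from L,R edge (std,y): [[0.0078, 0.0041], [0.001, -0.0573]]
nose 0.0221 0.0041 yaw 0.0686 inl 56
  buf L [-0.0809  0.0742]
  buf R [-0.0704 -0.0794]
```

Call:
carry_out(moves=[[-0.025,0,0.001,0,0],[-0.03,-0.045,0.002,0,0],[-0.03,-0.09,0.002,0,0],[-0.03,-0.135,0.002,0,0],[-0.03,-0.152,0.002,0,0],[-0.025,-0.152,0.002,0,0],[-0.02,-0.152,0.002,0,0],[-0.016,-0.152,0.002,0,0]])

```text
clock: 22.35
tcp_pos: [0.5593, 0.2298, 0.2066]
orientation: [3.14, 0.044, 0.001]
contact_force: [-0.4, -0.4, -0.5]
grip_width: 0.0003
gripper_force: 0.0
```

Call:
carry_out(moves=[[0.003,0,-0.001,0,0],[0.006,-0.001,-0.001,0,0],[0.009,-0.003,-0.002,0,0],[0.012,-0.004,-0.002,0,0],[0.014,-0.005,-0.002,0,0],[0.016,-0.005,-0.002,0,0],[0.016,-0.005,-0.002,0,0],[0.016,-0.005,-0.002,0,0]])

```text
clock: 23.15
tcp_pos: [0.5738, 0.2371, 0.2085]
orientation: [-3.141, -0.047, 0.001]
contact_force: [-4.5, 1.5, -3.0]
grip_width: -0.0003
gripper_force: 2.4
```

Run:
```python
from h import *
tool(); supply(-.018,-.001)
```

```text
t 23.15 tcp [0.5738 0.2371 0.2085] bay [-0.078   0.0771] toolx yaw 0.0301 zax [-0.001  0.    -1.   ] F [-4.5  1.5 -3. ]
  nose y from L,R edge (std,y): [[0.0007, 0.0586], [0.0062, 0.0011]]
nose 0.0294 0.0011 yaw -0.0484 inl 45
  buf L [-0.0647  0.0828]
  buf R [-0.0722 -0.071 ]
```

Call:
carry_out(moves=[[-0.014,0,0.003,0,0],[-0.018,0.045,0.004,0,0],[-0.018,0.09,0.004,0,0],[-0.018,0.135,0.004,0,0],[-0.018,0.159,0.004,0,0],[-0.014,0.159,0.004,0,0],[-0.01,0.159,0.004,0,0],[-0.006,0.159,0.004,0,0]])

```text
clock: 24.0
tcp_pos: [0.574, 0.079, 0.2054]
orientation: [-3.14, -0.049, -0.004]
contact_force: [-0.2, -0.1, 0.2]
grip_width: 0.0
gripper_force: 0.0
```

Call:
carry_out(moves=[[0.003,0,-0.001,0,0],[0.006,0,-0.002,0,0],[0.009,0,-0.003,0,0],[0.012,0,-0.003,0,0],[0.015,0,-0.003,0,0],[0.018,0,-0.003,0,0],[0.018,0,-0.003,0,0],[0.018,0,-0.003,0,0]])

```text
clock: 24.8
tcp_pos: [0.5894, 0.0777, 0.2065]
orientation: [3.138, 0.048, -0.008]
contact_force: [-4.6, -5.1, 0.2]
grip_width: 0.0001
gripper_force: 2.7
```

Run:
```python
from h import *
tool(); supply(-.011,.001)
```

```text
t 24.8 tcp [0.5894 0.0777 0.2065] bay [-0.0671 -0.0827] toolx yaw 0.0306 zax [-0.005 -0.003 -1.   ] F [-4.6 -5.1  0.2]
  nose y from L,R edge (std,y): [[0.0048, 0.0197], [0.001, -0.0574]]
nose 0.0332 0.0197 yaw 0.0647 inl 58
  buf L [-0.0696  0.0902]
  buf R [-0.0597 -0.0635]
```

Call:
carry_out(moves=[[-0.025,0,0.001,0,0],[-0.03,-0.045,0.001,0,0],[-0.03,-0.09,0.001,0,0],[-0.03,-0.135,0.001,0,0],[-0.03,-0.157,0.001,0,0],[-0.025,-0.157,0.001,0,0],[-0.02,-0.157,0.001,0,0],[-0.016,-0.157,0.001,0,0]])

```text
clock: 25.65
tcp_pos: [0.571, 0.2338, 0.2066]
orientation: [3.14, 0.045, 0.001]
contact_force: [-0.3, 0.3, -0.9]
grip_width: -0.0
gripper_force: 0.0
```

Call:
carry_out(moves=[[0.003,0,-0.001,0,0],[0.006,0,-0.001,0,0],[0.009,-0.001,-0.001,0,0],[0.012,-0.002,-0.001,0,0],[0.014,-0.002,-0.001,0,0],[0.016,-0.002,-0.001,0,0],[0.016,-0.002,-0.001,0,0],[0.016,-0.002,-0.001,0,0]])

```text
clock: 26.45
tcp_pos: [0.5841, 0.2382, 0.2072]
orientation: [-3.14, -0.048, 0.007]
contact_force: [-7.3, 3.7, 1.5]
grip_width: -0.0001
gripper_force: 3.6
```

Run:
```python
from h import *
tool(); supply(-.006,.001)
```

```text
t 26.45 tcp [0.5841 0.2382 0.2072] bay [-0.0676  0.0779] toolx yaw 0.0308 zax [-0.005  0.001 -1.   ] F [-7.3  3.7  1.5]
  nose y from L,R edge (std,y): [[0.0066, 0.026], [0.0066, -0.0125]]
nose 0.0537 -0.0125 yaw -0.4145 inl 44
  buf L [-0.005   0.0975]
  buf R [-0.067  -0.0435]
```

Run:
```python
from h import *
cv2.imwrite('pics/w4.png',warp()[:,:,::-1])
```

```text
(no output)
```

View pics/w4.png

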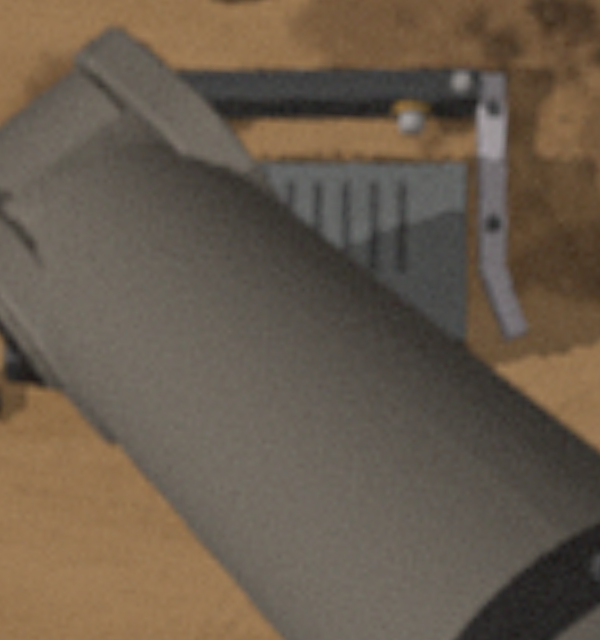

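The rectified view shows the front edge at row 160 (x≈0.040) and nearly level. The right edge is at column 467, so the centre is at y≈+0.005. The left clearance is small, so I'll bias the next pushes slightly to the right.

Call:
carry_out(moves=[[-0.014,0,0.001,0,0],[-0.019,0.045,0.002,0,0],[-0.019,0.09,0.002,0,0],[-0.019,0.135,0.002,0,0],[-0.019,0.154,0.002,0,0],[-0.014,0.154,0.002,0,0],[-0.01,0.154,0.002,0,0],[-0.005,0.154,0.002,0,0]])

```text
clock: 27.35
tcp_pos: [0.5862, 0.0845, 0.2059]
orientation: [-3.14, -0.049, -0.001]
contact_force: [0.6, 0.9, -0.2]
grip_width: 0.0001
gripper_force: 0.0
```

Call:
carry_out(moves=[[0.003,0,-0.001,0,0],[0.006,0.002,-0.002,0,0],[0.009,0.004,-0.003,0,0],[0.012,0.006,-0.003,0,0],[0.014,0.007,-0.003,0,0],[0.016,0.008,-0.003,0,0],[0.016,0.008,-0.003,0,0],[0.016,0.008,-0.003,0,0]])

```text
clock: 28.15
tcp_pos: [0.6015, 0.0759, 0.2083]
orientation: [3.141, 0.048, -0.002]
contact_force: [-5.0, 0.2, -3.1]
grip_width: -0.0001
gripper_force: 2.4
```

Run:
```python
from h import *
tool(); supply(-.001,.005,'pics/w5.png')
```

```text
t 28.15 tcp [0.6015 0.0759 0.2083] bay [-0.0551 -0.0849] toolx yaw 0.0304 zax [-0.001 -0.    -1.   ] F [-5.   0.2 -3.1]
  nose y from L,R edge (std,y): [[0.0037, 0.021], [0.0014, -0.056]]
nose 0.0432 0.021 yaw 0.0928 inl 63
  buf L [-0.0615  0.0886]
  buf R [-0.0472 -0.0648]
```

View pics/w5.png

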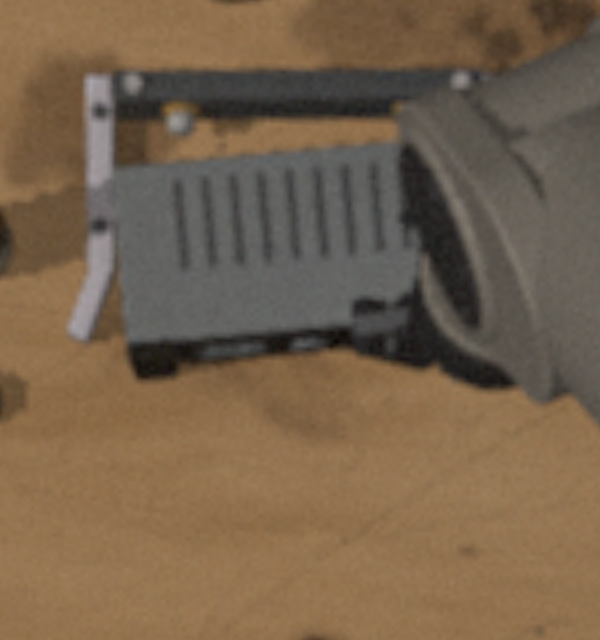

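The rectified view shows the supply yawed +0.09, with its left front corner at (113,170), close to the left guide, and its centre on the middle line. Next is a left push to straighten it.

Call:
carry_out(moves=[[-0.028,0,0.002,0,0],[-0.033,-0.045,0.003,0,0],[-0.033,-0.09,0.003,0,0],[-0.033,-0.135,0.003,0,0],[-0.033,-0.16,0.003,0,0],[-0.028,-0.16,0.003,0,0],[-0.023,-0.16,0.003,0,0],[-0.019,-0.16,0.003,0,0]])

```text
clock: 29.0
tcp_pos: [0.5798, 0.2333, 0.2062]
orientation: [3.141, 0.043, 0.004]
contact_force: [-0.6, 0.3, 0.1]
grip_width: -0.0002
gripper_force: 0.0
```

Call:
carry_out(moves=[[0.003,0,-0.001,0,0],[0.006,0,-0.001,0,0],[0.009,0,-0.002,0,0],[0.012,0,-0.002,0,0],[0.014,0,-0.002,0,0],[0.016,0,-0.002,0,0],[0.016,0,-0.002,0,0],[0.016,0,-0.002,0,0]])

```text
clock: 29.8
tcp_pos: [0.5924, 0.2364, 0.207]
orientation: [-3.14, -0.048, 0.006]
contact_force: [-6.6, 3.9, -0.0]
grip_width: 0.0002
gripper_force: 3.0
```

Call:
carry_out(moves=[[-0.014,0,0.001,0,0],[-0.018,0.045,0.002,0,0],[-0.018,0.09,0.002,0,0],[-0.018,0.135,0.002,0,0],[-0.018,0.157,0.002,0,0],[-0.012,0.157,0.002,0,0],[-0.006,0.157,0.002,0,0],[-0.002,0.157,0.002,0,0]])

```text
clock: 30.6
tcp_pos: [0.5977, 0.0797, 0.2061]
orientation: [-3.14, -0.049, -0.002]
contact_force: [-0.2, 0.8, -0.2]
grip_width: 0.0
gripper_force: 0.0
```

Run:
```python
from h import *
tool(); supply(.005,.001,'pics/w6.png')
```

```text
t 30.6 tcp [0.5977 0.0797 0.2061] bay [-0.0587 -0.0809] toolx yaw 0.0309 zax [ 0.001  0.001 -1.   ] F [-0.2  0.8 -0.2]
  nose y from L,R edge (std,y): [[0.0009, 0.0206], [0.0011, -0.0571]]
nose 0.0501 0.0206 yaw 0.0703 inl 44
  buf L [-0.0531  0.0905]
  buf R [-0.0423 -0.0631]
```

```bash
cat >> h.py <<'E'
def front(x0):
    w=warp(); hsv=cv2.cvtColor(w,cv2.COLOR_RGB2HSV).astype(int); out=[]
    for y in np.arange(-.085,.0851,.01):
        u=int((.15-y)/.0005); v=int((.12-x0)/.0005)
        s=cv2.GaussianBlur(hsv[:v+1,u-2:u+3,1].mean(1).reshape(-1,1).astype(np.float32),(1,5),0).ravel()
        while v>0 and s[v]<75: v-=1
        out.append((int(round(y*1000)),round(120-.5*v,1)))
    print(out)
E
python3 - <<'E'
from h import *
front(.03)
E
```

```text
[(-85, 86.0), (-75, 86.0), (-65, 86.0), (-55, 65.0), (-45, 64.5), (-35, 51.5), (-25, 51.0), (-15, 51.0), (-5, 50.5), (5, 50.5), (15, 50.0), (25, 49.5), (35, 49.5), (45, 49.5), (55, 48.5), (65, 48.5), (75, 49.0), (85, 49.0)]
```

Call:
carry_out(moves=[[0.003,0,-0.001,0,0],[0.006,0,-0.002,0,0],[0.008,0,-0.002,0,0],[0.01,0,-0.003,0,0],[0.012,0,-0.003,0,0],[0.013,0,-0.003,0,0],[0.013,0,-0.003,0,0],[0.013,0,-0.003,0,0]])

```text
clock: 31.5
tcp_pos: [0.6077, 0.0785, 0.2075]
orientation: [3.139, 0.047, -0.01]
contact_force: [-7.6, -0.7, 0.4]
grip_width: 0.0003
gripper_force: 3.5
```

Call:
carry_out(moves=[[-0.026,0,0.002,0,0],[-0.031,-0.045,0.003,0,0],[-0.031,-0.09,0.003,0,0],[-0.031,-0.135,0.003,0,0],[-0.031,-0.159,0.003,0,0],[-0.026,-0.159,0.003,0,0],[-0.022,-0.159,0.003,0,0],[-0.018,-0.159,0.003,0,0]])

```text
clock: 32.3
tcp_pos: [0.588, 0.2356, 0.2056]
orientation: [3.14, 0.044, 0.0]
contact_force: [-0.4, -0.5, -0.8]
grip_width: -0.0001
gripper_force: 0.0
```

Call:
carry_out(moves=[[0.003,0,-0.001,0,0],[0.006,0,-0.001,0,0],[0.009,0,-0.002,0,0],[0.012,0,-0.002,0,0],[0.014,0,-0.002,0,0],[0.016,0,-0.002,0,0],[0.016,0,-0.002,0,0],[0.016,0,-0.002,0,0]])

```text
clock: 33.1
tcp_pos: [0.6011, 0.2389, 0.2069]
orientation: [-3.14, -0.049, 0.007]
contact_force: [-6.3, 3.9, 0.2]
grip_width: 0.0001
gripper_force: 3.1
```

Call:
carry_out(moves=[[-0.014,0,0.001,0,0],[-0.018,0.045,0.002,0,0],[-0.018,0.09,0.002,0,0],[-0.018,0.135,0.002,0,0],[-0.018,0.159,0.002,0,0],[-0.012,0.159,0.002,0,0],[-0.006,0.159,0.002,0,0],[-0.004,0.159,0.002,0,0]])

```text
clock: 33.9
tcp_pos: [0.6047, 0.0799, 0.206]
orientation: [-3.14, -0.048, -0.002]
contact_force: [-0.4, 0.3, 0.1]
grip_width: -0.0003
gripper_force: 0.0
```

Run:
```python
from h import *
tool(); front(.035)
```

```text
t 33.9 tcp [0.6047 0.0799 0.206 ] bay [-0.0517 -0.081 ] toolx yaw 0.0308 zax [ 0.001  0.001 -1.   ] F [-0.4  0.3  0.1]
[(-85, 86.0), (-75, 86.0), (-65, 86.0), (-55, 85.5), (-45, 85.5), (-35, 57.5), (-25, 57.5), (-15, 58.0), (-5, 58.0), (5, 57.0), (15, 57.0), (25, 57.5), (35, 57.5), (45, 57.0), (55, 64.0), (65, 63.5), (75, 57.5), (85, 57.5)]
```

Call:
carry_out(moves=[[0.002,0,-0.001,0,0],[0.004,0,-0.002,0,0],[0.006,0,-0.002,0,0],[0.008,0,-0.003,0,0],[0.009,0,-0.003,0,0],[0.01,0,-0.003,0,0],[0.01,0,-0.003,0,0],[0.01,0,-0.003,0,0]])

```text
clock: 34.75
tcp_pos: [0.6121, 0.0786, 0.2076]
orientation: [3.139, 0.047, -0.009]
contact_force: [-6.3, -1.2, -1.4]
grip_width: 0.0
gripper_force: 3.1
```

Call:
carry_out(moves=[[-0.025,0,0.002,0,0],[-0.03,-0.045,0.003,0,0],[-0.03,-0.09,0.003,0,0],[-0.03,-0.135,0.003,0,0],[-0.03,-0.159,0.003,0,0],[-0.025,-0.159,0.003,0,0],[-0.018,-0.159,0.003,0,0],[-0.014,-0.159,0.003,0,0]])

```text
clock: 35.55
tcp_pos: [0.5965, 0.2358, 0.2058]
orientation: [3.14, 0.043, 0.002]
contact_force: [-0.0, 0.3, -0.2]
grip_width: 0.0002
gripper_force: 0.0
```

Call:
carry_out(moves=[[0.003,0,-0.001,0,0],[0.006,0,-0.001,0,0],[0.008,0,-0.002,0,0],[0.01,0,-0.002,0,0],[0.012,0,-0.002,0,0],[0.014,0,-0.002,0,0],[0.014,0,-0.002,0,0],[0.014,0,-0.002,0,0]])

```text
clock: 36.35
tcp_pos: [0.6073, 0.2391, 0.2068]
orientation: [-3.14, -0.049, 0.006]
contact_force: [-5.3, 3.5, -2.1]
grip_width: 0.0003
gripper_force: 2.7
```

Call:
carry_out(moves=[[-0.014,0,0.001,0,0],[-0.018,0.045,0.002,0,0],[-0.018,0.09,0.002,0,0],[-0.018,0.135,0.002,0,0],[-0.018,0.159,0.002,0,0],[-0.012,0.159,0.002,0,0],[-0.008,0.159,0.002,0,0],[-0.006,0.159,0.002,0,0]])

```text
clock: 37.15
tcp_pos: [0.6085, 0.0802, 0.206]
orientation: [-3.14, -0.049, -0.002]
contact_force: [0.2, 1.4, 0.5]
grip_width: 0.0002
gripper_force: 0.0
```

Run:
```python
from h import *
tool(); front(.04)
```

```text
t 37.15 tcp [0.6085 0.0802 0.206 ] bay [-0.0479 -0.0808] toolx yaw 0.0311 zax [ 0.001  0.001 -1.   ] F [0.2 1.4 0.5]
[(-85, 88.0), (-75, 85.5), (-65, 85.5), (-55, 85.5), (-45, 85.5), (-35, 85.5), (-25, 85.5), (-15, 85.5), (-5, 85.0), (5, 85.0), (15, 85.0), (25, 85.0), (35, 85.0), (45, 85.0), (55, 63.5), (65, 63.5), (75, 84.5), (85, 85.0)]
```

Call:
carry_out(moves=[[0.002,0,-0.001,0,0],[0.004,0,-0.002,0,0],[0.006,0,-0.002,0,0],[0.008,0,-0.003,0,0],[0.01,0,-0.003,0,0],[0.01,0,-0.003,0,0],[0.01,0,-0.003,0,0],[0.01,0,-0.003,0,0]])

```text
clock: 38.0
tcp_pos: [0.6159, 0.0788, 0.2076]
orientation: [3.139, 0.048, -0.009]
contact_force: [-6.2, -0.9, 0.3]
grip_width: 0.0001
gripper_force: 3.1
```

Call:
carry_out(moves=[[-0.02,0,0.002,0,0],[-0.025,-0.045,0.003,0,0],[-0.025,-0.09,0.003,0,0],[-0.025,-0.135,0.003,0,0],[-0.025,-0.159,0.003,0,0],[-0.018,-0.159,0.003,0,0],[-0.013,-0.159,0.003,0,0],[-0.01,-0.159,0.003,0,0]])

```text
clock: 38.8
tcp_pos: [0.6042, 0.236, 0.2057]
orientation: [3.14, 0.043, 0.001]
contact_force: [1.2, -1.4, -1.0]
grip_width: 0.0001
gripper_force: 0.0
```

Call:
carry_out(moves=[[0.002,0,-0.001,0,0],[0.004,0,-0.001,0,0],[0.006,0,-0.002,0,0],[0.008,0,-0.002,0,0],[0.01,0,-0.002,0,0],[0.01,0,-0.002,0,0],[0.01,0,-0.002,0,0],[0.01,0,-0.002,0,0]])

```text
clock: 39.6
tcp_pos: [0.6113, 0.2386, 0.2069]
orientation: [3.141, 0.048, -0.007]
contact_force: [-7.5, 1.2, -0.1]
grip_width: 0.0003
gripper_force: 3.5
```

Run:
```python
from h import *
tool()
```

```text
t 39.6 tcp [0.6113 0.2386 0.2069] bay [-0.0404  0.0775] toolx yaw 0.0308 zax [-0.004 -0.    -1.   ] F [-7.5  1.2 -0.1]
```

Call:
carry_out(moves=[[-0.014,0,0.001,0,0],[-0.018,0.045,0.002,0,0],[-0.018,0.09,0.002,0,0],[-0.018,0.135,0.002,0,0],[-0.018,0.159,0.002,0,0],[-0.01,0.159,0.002,0,0],[-0.006,0.159,0.002,0,0],[-0.004,0.159,0.002,0,0]])

```text
clock: 40.4
tcp_pos: [0.614, 0.08, 0.2058]
orientation: [-3.141, -0.049, 0.001]
contact_force: [-4.5, -1.8, 2.7]
grip_width: 0.0001
gripper_force: 2.3
```

Call:
carry_out(moves=[[0.002,0,-0.001,0,0],[0.004,0,-0.002,0,0],[0.006,0,-0.002,0,0],[0.008,0,-0.003,0,0],[0.008,0,-0.003,0,0],[0.008,0,-0.003,0,0],[0.008,0,-0.003,0,0],[0.008,0,-0.003,0,0]])

```text
clock: 41.2
tcp_pos: [0.6193, 0.0794, 0.2068]
orientation: [3.139, 0.049, -0.012]
contact_force: [-6.4, -3.7, -3.3]
grip_width: 0.0001
gripper_force: 3.4
```

Call:
carry_out(moves=[[-0.02,0,0.002,0,0],[-0.025,-0.045,0.003,0,0],[-0.025,-0.09,0.003,0,0],[-0.025,-0.135,0.003,0,0],[-0.025,-0.159,0.003,0,0],[-0.016,-0.159,0.003,0,0],[-0.01,-0.159,0.003,0,0],[-0.007,-0.159,0.003,0,0]])

```text
clock: 42.0
tcp_pos: [0.6106, 0.2374, 0.2056]
orientation: [3.141, 0.045, -0.001]
contact_force: [-8.0, 1.0, 4.6]
grip_width: 0.0002
gripper_force: 3.6
```

Call:
carry_out(moves=[[0.002,0,-0.001,0,0],[0.004,0,-0.001,0,0],[0.006,0,-0.002,0,0],[0.008,0,-0.002,0,0],[0.008,0,-0.002,0,0],[0.008,0,-0.002,0,0],[0.008,0,-0.002,0,0],[0.008,0,-0.002,0,0]])

```text
clock: 42.8
tcp_pos: [0.615, 0.2388, 0.2062]
orientation: [-3.141, -0.048, 0.012]
contact_force: [-9.2, 5.2, -1.1]
grip_width: -0.0002
gripper_force: 4.8
```

Run:
```python
from h import *
tool(); cv2.imwrite('pics/w7.png',warp(.03)[:,:,::-1])
```

```text
t 42.8 tcp [0.615  0.2388 0.2062] bay [-0.0367  0.0775] toolx yaw 0.0307 zax [-0.008 -0.    -1.   ] F [-9.2  5.2 -1.1]
```

Call:
carry_out(moves=[[-0.014,0,0.001,0,0],[-0.018,0.045,0.002,0,0],[-0.018,0.09,0.002,0,0],[-0.018,0.135,0.002,0,0],[-0.018,0.159,0.002,0,0],[-0.01,0.159,0.002,0,0],[-0.006,0.159,0.002,0,0],[-0.004,0.159,0.002,0,0]])

```text
clock: 43.65
tcp_pos: [0.618, 0.0789, 0.2052]
orientation: [3.14, 0.047, -0.006]
contact_force: [-8.5, -3.9, 3.7]
grip_width: 0.0002
gripper_force: 4.0
```

Call:
carry_out(moves=[[0.002,0,-0.001,0,0],[0.004,0,-0.001,0,0],[0.005,0,-0.002,0,0],[0.006,0,-0.002,0,0],[0.007,0,-0.002,0,0],[0.007,0,-0.002,0,0],[0.007,0,-0.002,0,0],[0.007,0,-0.002,0,0]])

```text
clock: 44.45
tcp_pos: [0.6218, 0.079, 0.2055]
orientation: [3.137, 0.049, -0.02]
contact_force: [-13.9, -5.0, 3.3]
grip_width: 0.0001
gripper_force: 6.8
```

Run:
```python
from h import *
tool()
```

```text
t 44.45 tcp [0.6218 0.079  0.2055] bay [-0.0347 -0.0824] toolx yaw 0.0311 zax [-0.012 -0.004 -1.   ] F [-13.9  -5.    3.3]
```

Call:
carry_out(moves=[[-0.02,0,0.001,0,0],[-0.022,-0.045,0.002,0,0],[-0.022,-0.09,0.002,0,0],[-0.022,-0.135,0.002,0,0],[-0.022,-0.161,0.002,0,0],[-0.014,-0.161,0.002,0,0],[-0.008,-0.161,0.002,0,0],[-0.005,-0.161,0.002,0,0]])

```text
clock: 45.25
tcp_pos: [0.6146, 0.2412, 0.2053]
orientation: [-3.141, -0.048, 0.007]
contact_force: [-14.4, 3.4, 9.0]
grip_width: 0.0001
gripper_force: 6.9
```

Call:
carry_out(moves=[[0.001,0,-0.001,0,0],[0.002,0,-0.001,0,0],[0.003,0,-0.001,0,0],[0.004,0,-0.002,0,0],[0.005,0,-0.002,0,0],[0.005,0,-0.002,0,0],[0.005,0,-0.002,0,0],[0.005,0,-0.002,0,0]])

```text
clock: 46.05
tcp_pos: [0.6166, 0.2414, 0.2057]
orientation: [3.141, 0.05, -0.018]
contact_force: [-15.4, 4.6, 1.5]
grip_width: 0.0003
gripper_force: 7.2
```

Run:
```python
from h import *
tool()
```

```text
t 46.05 tcp [0.6166 0.2414 0.2057] bay [-0.035   0.0801] toolx yaw 0.0316 zax [-0.011 -0.001 -1.   ] F [-15.4   4.6   1.5]
```

Call:
carry_out(moves=[[-0.03,0,0,0,0],[-0.06,0.03,0,0,0],[-0.06,0.075,0,0,0],[-0.06,0.12,0,0,0],[-0.06,0.165,0,0,0],[-0.06,0.21,0,0,0],[-0.06,0.25,0,0,0],[-0.06,0.29,0,0,0]])

```text
clock: 46.85
tcp_pos: [0.5695, -0.055, 0.2078]
orientation: [3.14, 0.042, 0.001]
contact_force: [-0.3, 0.4, -1.0]
grip_width: 0.0003
gripper_force: 0.0
```

Run:
```python
from h import *
tool()
w=warp(.03); a=r.grab_frame("side")[130:250,235:375,::-1]
cv2.imwrite('pics/s8r.png',a)
a=cv2.resize(a,None,fx=4,fy=4,interpolation=cv2.INTER_CUBIC)
b=cv2.resize(w[60:430,60:540,::-1],(560*480//480,432))
b=cv2.resize(b,(560,432)); 
c=cv2.resize(np.vstack([a,b]),None,fx=.65,fy=.65) if False else np.hstack([cv2.resize(a,(400,343)),np.pad(cv2.resize(b,(400,309)),((0,34),(0,0),(0,0)))])
cv2.imwrite('pics/c8.png',c); cv2.imwrite('pics/w8.png',w[:,:,::-1])
```

```text
t 46.85 tcp [ 0.5695 -0.055   0.2078] bay [-0.091  -0.2148] toolx yaw 0.027 zax [ 0.    -0.001 -1.   ] F [-0.3  0.4 -1. ]
```

View pics/c8.png

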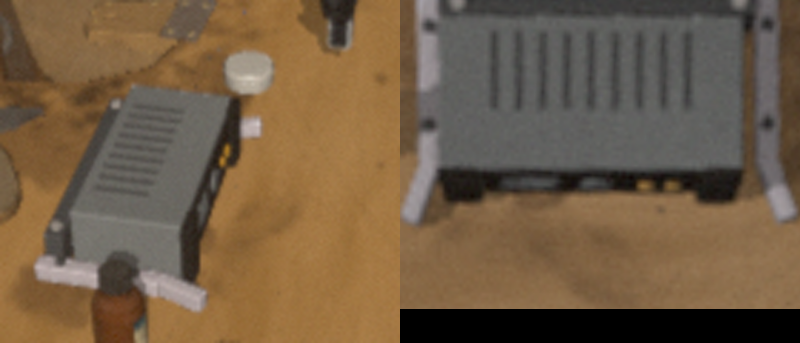

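Run:
```python
from h import *
c=r.calibration("top");R=cv2.Rodrigues(c['rvec'])[0];print('cam',(-R.T@c['tvec']).round(3))
# profile of the left plunger column at start, in the first picture
im=cv2.imread("pics/top0.png")
for u in (294,295,345,346): print(u,[tuple(im[v,u][::-1]) for v in range(156,168)])
for z in(.015,.022,.029):
    print(z,[bay(tc(p,z)).round(4).tolist() for p in[(280,98),(484,88)]])
w=cv2.cvtColor(warp(.062),cv2.COLOR_RGB2GRAY).astype(np.float32)
w=cv2.GaussianBlur(w,(5,5),0)
for y in(-.07,-.05,-.03,0,.03,.05,.07):
    u=int((.15-y)/.0005); p=w[:,u-6:u+7].mean(1); d=np.diff(p)
    vf=60+np.argmax(d[60:180]); vn=200+np.argmin(d[200:320])
    print(y,'front',round(.12-.0005*(vf+1),4),'near',round(.12-.0005*(vn+1),4))
g=w[150:230].mean(0); d=np.diff(g)
print('left/right edges', [ .15-.0005*(u+1) for u in (80+np.argmax(d[80:200]),420+np.argmin(d[420:520]))])
```

```text
cam [0.416 0.178 1.017]
294 [(np.uint8(67), np.uint8(65), np.uint8(63)), (np.uint8(69), np.uint8(65), np.uint8(53)), (np.uint8(110), np.uint8(83), np.uint8(46)), (np.uint8(126), np.uint8(100), np.uint8(67)), (np.uint8(123), np.uint8(113), np.uint8(108)), (np.uint8(149), np.uint8(144), np.uint8(139)), (np.uint8(148), np.uint8(144), np.uint8(139)), (np.uint8(130), np.uint8(123), np.uint8(123)), (np.uint8(102), np.uint8(90), np.uint8(81)), (np.uint8(108), np.uint8(82), np.uint8(59)), (np.uint8(123), np.uint8(90), np.uint8(65)), (np.uint8(122), np.uint8(96), np.uint8(66))]
295 [(np.uint8(64), np.uint8(66), np.uint8(64)), (np.uint8(72), np.uint8(65), np.uint8(56)), (np.uint8(102), np.uint8(77), np.uint8(44)), (np.uint8(115), np.uint8(97), np.uint8(69)), (np.uint8(119), np.uint8(112), np.uint8(107)), (np.uint8(138), np.uint8(135), np.uint8(131)), (np.uint8(134), np.uint8(130), np.uint8(125)), (np.uint8(112), np.uint8(107), np.uint8(108)), (np.uint8(89), np.uint8(82), np.uint8(74)), (np.uint8(115), np.uint8(94), np.uint8(68)), (np.uint8(124), np.uint8(94), np.uint8(64)), (np.uint8(133), np.
[... 863 characters left out ...]
, (np.uint8(107), np.uint8(82), np.uint8(58)), (np.uint8(128), np.uint8(99), np.uint8(68)), (np.uint8(128), np.uint8(97), np.uint8(68)), (np.uint8(136), np.uint8(106), np.uint8(73)), (np.uint8(139), np.uint8(108), np.uint8(76)), (np.uint8(132), np.uint8(103), np.uint8(71))]
0.015 [[0.0676, 0.0629], [0.0671, -0.0592]]
0.022 [[0.0655, 0.0626], [0.065, -0.0586]]
0.029 [[0.0633, 0.0624], [0.0629, -0.058]]
-0.07 front 0.069 near -0.0185
-0.05 front 0.07 near -0.0195
-0.03 front 0.0685 near -0.0205
0 front 0.07 near -0.019
0.03 front 0.0715 near -0.0195
0.05 front 0.0685 near -0.0185
0.07 front 0.0695 near -0.0195
left/right edges [np.float64(0.10699999999999998), np.float64(-0.10350000000000001)]
```

Call:
carry_out(moves=[[0.0,-0.045,0.001,0,0],[0.0,-0.09,0.002,0,0],[0.0,-0.134,0.002,0,0],[0.025,-0.134,0.002,0,0],[0.04,-0.134,0.002,0,0],[0.046,-0.134,0.002,0,0],[0.05,-0.134,0.002,0,0],[0.053,-0.134,0.002,0,0]])

```text
clock: 47.8
tcp_pos: [0.6184, 0.0838, 0.2055]
orientation: [3.141, 0.046, -0.001]
contact_force: [0.4, -0.5, -0.2]
grip_width: 0.0001
gripper_force: 0.0
```

Call:
carry_out(moves=[[0.001,0,-0.001,0,0],[0.002,0,-0.001,0,0],[0.003,0,-0.002,0,0],[0.004,0,-0.003,0,0],[0.005,0,-0.003,0,0],[0.006,0,-0.003,0,0],[0.006,0,-0.003,0,0],[0.006,0,-0.003,0,0]])

```text
clock: 48.6
tcp_pos: [0.6215, 0.0837, 0.2072]
orientation: [3.139, 0.047, -0.015]
contact_force: [-11.4, -2.1, 2.5]
grip_width: -0.0001
gripper_force: 5.6
```

Run:
```python
from h import *
tool()
```

```text
t 48.6 tcp [0.6215 0.0837 0.2072] bay [-0.0349 -0.0777] toolx yaw 0.0299 zax [-0.009 -0.003 -1.   ] F [-11.4  -2.1   2.5]
```

Call:
carry_out(moves=[[0.0005,0,0,0,0],[0.001,0,0,0,0],[0.0015,0,0,0,0],[0.002,0,0,0,0],[0.002,0,0,0,0],[0.002,0,0,0,0],[0.002,0,0,0,0],[0.002,0,0,0,0]])

```text
clock: 49.4
tcp_pos: [0.6224, 0.0835, 0.2071]
orientation: [3.138, 0.047, -0.019]
contact_force: [-16.2, -4.0, 6.8]
grip_width: -0.0001
gripper_force: 8.2
```

Run:
```python
from h import *
tool()
```

```text
t 49.4 tcp [0.6224 0.0835 0.2071] bay [-0.0339 -0.078 ] toolx yaw 0.0298 zax [-0.012 -0.004 -1.   ] F [-16.2  -4.    6.8]
```

Call:
carry_out(moves=[[-0.02,0,0.001,0,0],[-0.022,-0.045,0.001,0,0],[-0.022,-0.09,0.001,0,0],[-0.022,-0.135,0.001,0,0],[-0.022,-0.158,0.001,0,0],[-0.015,-0.158,0.001,0,0],[-0.01,-0.158,0.001,0,0],[-0.008,-0.158,0.001,0,0]])

```text
clock: 50.2
tcp_pos: [0.6143, 0.2408, 0.2076]
orientation: [3.141, 0.044, -0.002]
contact_force: [-6.3, 1.4, 4.7]
grip_width: -0.0003
gripper_force: 3.4
```

Call:
carry_out(moves=[[0.001,0,-0.001,0,0],[0.002,0,-0.002,0,0],[0.003,0,-0.002,0,0],[0.004,0,-0.003,0,0],[0.005,0,-0.003,0,0],[0.006,0,-0.003,0,0],[0.006,0,-0.003,0,0],[0.006,0,-0.003,0,0]])

```text
clock: 51.0
tcp_pos: [0.6164, 0.2412, 0.2088]
orientation: [3.138, 0.047, -0.016]
contact_force: [-13.6, 0.2, 2.4]
grip_width: 0.0001
gripper_force: 6.8
```

Run:
```python
from h import *
tool()
```

```text
t 51.0 tcp [0.6164 0.2412 0.2088] bay [-0.0352  0.0799] toolx yaw 0.0297 zax [-0.01  -0.004 -1.   ] F [-13.6   0.2   2.4]
```

Call:
carry_out(moves=[[0.0005,0,0,0,0],[0.001,0,0,0,0],[0.0015,0,0,0,0],[0.0015,0,0,0,0],[0.0015,0,0,0,0],[0.0015,0,0,0,0],[0.0015,0,0,0,0],[0.0015,0,0,0,0]])

```text
clock: 51.8
tcp_pos: [0.6169, 0.2414, 0.2088]
orientation: [3.137, 0.047, -0.02]
contact_force: [-17.8, -0.4, 5.1]
grip_width: 0.0
gripper_force: 9.0
```

Run:
```python
from h import *
tool()
```

```text
t 51.8 tcp [0.6169 0.2414 0.2088] bay [-0.0347  0.0801] toolx yaw 0.0302 zax [-0.013 -0.004 -1.   ] F [-17.8  -0.4   5.1]
```

Call:
carry_out(moves=[[-0.005,0,0,0,0],[-0.03,0,0,0,0],[-0.06,0.03,0,0,0],[-0.06,0.075,0,0,0],[-0.06,0.12,0,0,0],[-0.06,0.165,0,0,0],[-0.06,0.21,0,0,0],[-0.06,0.25,0,0,0]])

```text
clock: 52.6
tcp_pos: [0.5693, -0.0136, 0.2113]
orientation: [3.14, 0.042, 0.004]
contact_force: [0.5, 1.2, 0.1]
grip_width: -0.0
gripper_force: 0.0
```

Call:
carry_out(moves=[[0,0.04,0,0,0],[0,0.04,0,0,0],[0,0.04,0,0,0],[0,0.04,0,0,0],[0,0.04,0,0,0],[0,0.04,0,0,0],[0,0.04,0,0,0],[0,0.04,0,0,0]])

```text
clock: 53.4
tcp_pos: [0.5702, -0.0489, 0.2107]
orientation: [-3.141, -0.048, -0.0]
contact_force: [0.1, -0.5, 0.0]
grip_width: 0.0002
gripper_force: 0.0
```

Run:
```python
from h import *
tool()
w=cv2.GaussianBlur(cv2.cvtColor(warp(.062),cv2.COLOR_RGB2GRAY).astype(np.float32),(5,5),0); P=[]
for y in np.arange(-.055,.0551,.005):
    u=int((.15-y)/.0005); d=np.diff(w[:,u-6:u+7].mean(1))
    P.append((y,.12-.0005*(61+np.argmax(d[60:180])),.12-.0005*(201+np.argmin(d[200:320]))))
P=np.array(P); print('front',np.polyfit(P[:,0],P[:,1],1).round(4),'near',np.polyfit(P[:,0],P[:,2],1).round(4))
```

```text
t 53.4 tcp [ 0.5702 -0.0489  0.2107] bay [-0.0901 -0.2087] toolx yaw 0.0306 zax [ 0.  0. -1.] F [ 0.1 -0.5  0. ]
front [-0.0092  0.07  ] near [ 0.0003 -0.0192]
```

```bash
python3 -c "
from bench import r
print(r.hand_in())"
```

```text
the job is handed in; nothing more can be done
None
```

I parked the supply and handed the job in at about 53 s. It stands straight in the bay, with both plungers pushed in as far as the force readings could show. The hand-in returned no verdict, and the 4.8 N plunger force could not be measured directly.

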